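Share out the tubs and hang the saddle caddy level on the desk rail

TASK

Share the three lidded tubs between the two trays of the saddle caddy, all upright, and leave the caddy hanging astride the bar of the desk rail so that it hangs level. One tub is in a tray already; they look alike, but one of the three is twice as heavy as each of the others, so find it by its weight and let it balance them. Set the caddy down on the bar without banging it, never tip a tub over, and leave the stapler, sticky notes and screwdriver where they are.

Things in the scene. Friction and masses are not known exactly. Their poses are not given: they have to be found in the camera images.
- rail: Fixed steel desk rail: one round horizontal bar of 12 mm diameter along the rail's own y axis, its axis 150 mm above the worktop, between two posts (16 mm thick, 158 mm tall, round feet 60 mm across) whose centres are 250 mm apart. Origin on the worktop below the middle of the bar; z up.
- rail_mid (a point): Middle of the rail's bar, on the bar's axis, 150 mm above the worktop; axes as the rail's.
- caddy: Loose saddle caddy, about 0.35 kg empty, 176 (its x) x 156 (its y) x 148 mm tall, standing on the worktop: two open grey trays, at +x and -x, joined by a metal saddle shaped like an A without crossbar, 90 mm long in y. Origin at the centre of the underside, z up. The gap between the trays is open below, 70 mm wide; inside the A it narrows upwards to 18 mm.
- caddy_saddle (a point): Middle of the flat underside of the saddle's top, 100 mm above the caddy's origin: rests on top of the bar, with the caddy's y along the bar (either way round). There the caddy rocks freely on the bar and leans to its heavier side; with the heavy tub on the wrong side it leans clearly, by more than 0.15 rad.
- caddy_grip (a point): Centre of the black grip bar on top of the caddy, 138 mm above its origin: 12 mm thick in x, 70 mm long in y, 20 mm high (128 to 148 mm); the space below it, down to 106 mm, is open between two 10 mm struts at y = +28 and -28 mm. Pinch it across its thickness from above.
- caddy_tray_a (a point): Centre of the inside floor of the tray at the caddy's +x side, 62 mm from its origin in x. Inside 46 mm (x) by 150 mm (y), floor 3 mm thick, walls 28 mm high from the underside.
- caddy_tray_b (a point): Centre of the inside floor of the like tray at the caddy's -x side, x = -62 mm, 3 mm above the underside.
- tub_1: White plastic tub, round, 40 mm diameter, 75 mm tall with its ribbed grey lid (the top 9 mm), closed and rigid, standing on the worktop at first. Origin at the centre of its underside, z up. One of the three tubs, a different one each time, weighs 200 g, the other two 100 g each; they look the same.
- tub_2: Tub like tub_1, on the worktop at first (40 mm diameter, 75 mm tall, origin at the centre of its underside).
- tub_3: Tub like tub_1, standing at first in the caddy's +x tray, nearer its +y end (40 mm diameter, 75 mm tall, origin at the centre of its underside).
- stapler: Bystander: black desk stapler, 36 x 150 x 54 mm, lying at the back of the worktop; origin at the centre of its underside.
- sticky_pad: Bystander: pad of sticky notes, 76 x 50 x 14 mm, near the front edge; origin at the centre of its underside.
- screwdriver: Bystander: screwdriver, 211 mm long, 28 mm thick, on the left near the front edge; origin at the centre of its underside.
Mind the look-alikes: they are no part of the job. Of the things shaped like the caddy, the grey one is meant.

How it is judged:
At the end, for the whole second after the job is handed in: Caddy at rest astride the bar: saddle top on the bar (0-13 mm above its axis, within 10 mm sideways, 60 mm of mid-bar), y axis within 0.15 rad of the bar, z within 0.10 rad of vertical; all three tubs on tray floors, within 12 mm of the tray centre line and 62 mm of its middle (z of caddy_saddle in the frame of rail_mid between 0 and 0.013 m and x of caddy_saddle in the frame of rail_mid between -0.01 and 0.01 m and y of caddy_saddle in the frame of rail_mid between -0.06 and 0.06 m and angle between caddy's own z axis and vertical below 0.1 rad and angle between the y axis of caddy and the y axis of rail, either way round below 0.15 rad and contact force between caddy and rail above 1 N and linear speed of caddy below 0.03 m/s and angular speed of caddy below 0.15 rad/s and z of tub_1 in the frame of caddy between -0.002 and 0.012 m and y of tub_1 in the frame of caddy between -0.062 and 0.062 m and (x of tub_1 in the frame of caddy between 0.05 and 0.074 m or x of tub_1 in the frame of caddy between -0.074 and -0.05 m) and z of tub_2 in the frame of caddy between -0.002 and 0.012 m and y of tub_2 in the frame of caddy between -0.062 and 0.062 m and (x of tub_2 in the frame of caddy between 0.05 and 0.074 m or x of tub_2 in the frame of caddy between -0.074 and -0.05 m) and z of tub_3 in the frame of caddy between -0.002 and 0.012 m and y of tub_3 in the frame of caddy between -0.062 and 0.062 m and (x of tub_3 in the frame of caddy between 0.05 and 0.074 m or x of tub_3 in the frame of caddy between -0.074 and -0.05 m)); the robot touches nothing.
It fails at once if the caddy is banged onto the rail (more than 60 N) (contact force between caddy and rail above 60 N).
It fails at once if a tub is tipped over (leans more than 0.7 rad) (angle between any of tub_1, tub_2, tub_3's own z axis and vertical above 0.7 rad).
It fails at once if a bystander is displaced by more than 30 mm (distance of any of stapler, sticky_pad, screwdriver from where it was at the start of the episode above 0.03 m).
It also fails if it takes over 72 s, if anything falls off the work surface, if the arm or the gripper's body presses on something with over 40 N, if the wrist force passes 120 N, or if a joint passes its speed limit or range.

ROBOT

A 6-joint arm with a two-finger parallel gripper is mounted at the origin on a cart in front of the work surface, level with it; the furniture and walls round the work are solid. World frame = base frame: x ahead of the robot, y to its left, z up, the work surface at z = 0. Lengths are in m, angles in rad, forces in N, time in s.
With the tool pointing down it reaches from about 0.3 to 0.875 m from the base axis. Payload 6.4 kg.
Tool frame: the origin (TCP) lies on the mounting face of the last link; the fingertips stand 173 mm ahead of it and the grasp point (between the pads) lies 155 mm ahead of it (ctrl.grip_point_offset is the distance from the TCP to the grasp point, in m); z points along the fingers, y is the line along which they close (so a half turn about z gives the same grasp; the last joint's range is limited). The gripper opens to 85 mm and grips with 20 to 120 N. Pads are 22 mm wide; open, the fingers measure 114 mm over their backs; the gripper's body (76 mm by 85 mm) begins 54 mm behind the grasp point. The pads swing forward as they close: fully open they stand 13 mm farther back than shut.
Start: joints at [0.938, 0.181, 1.607, -0, 1.354, -0.206], TCP at [0.238, 0.523, 0.405] pointing down, gripper open.
Joint ranges: [-2.99, 2.99], [-0.89, 2.07], [0.3, 2.58], [-1.14, 4.28], [0, 2.63], [-3.12, 3.12]. Speed limits (rad/s): [2.57, 2.57, 3.01, 3.14, 3.14, 3.14].

INTERFACE

Orientations are given as a unit quaternion [w, x, y, z].
In Python, from bench import status, imaging, ctrl, models gives the robot as it stands.
- The arm moves only by the tool send_rows, never from a script. Its argument "commands" is a list that holds one entry, the list of rows, each a list of 6 numbers: the shift along the tool's x, y, z normalised to -1 to 1, where 1 is 3 cm, then the turn, a rotation vector about the tool's x, y, z normalised to -1 to 1, where 1 is 0.1 rad. A call has 1 to 8 rows; each row shifts and turns the commanded pose from where the row before left it, along the tool's axes as they then stand; what a row does not reach is not made up. A row lasts 1/12 s, in which the tool goes at most 41.7 mm and 7.16 degrees, less where a joint would pass 70% of its speed; a pose out of reach is approached as far as the arm can. A call with a number of a shift or a turn outside -1 to 1 is refused whole. A call with a gripper value outside its range is refused whole. "jaw" is the opening, from 0 (shut) to 1 (fully open), set as the call begins (left out, the last holds). The fingers move at their own pace and stop on an object; the grip force is fixed at half the most. Time passes only in rows, so rows that do not move let the fingers close. It gives the time, the measured TCP pose, the force, the opening and the grip force at its end, in the units of the state.
- status.get_obs(): the state, without advancing time (a new reading comes with each control period).
- imaging.camera(name): name is "scene" or "top"; returns a dict with "image" (480x640x3 uint8, blue, green, red), "depth" (480x640 float32, m along the optical axis (not along the pixel's ray), 0 where there is no reading), "mtx" (3x3 intrinsics, pixels), "pose" (4x4, takes a point from camera to world coordinates). Camera axes: x right, y down, z forward; pixel columns grow to the right and rows downward; lengths in m; the calibration is good to about 2 mm. A picture is of the moment at which its call begins.
- ctrl.hand_in(): hands the job in; it is judged then, once.
Trained networks look in a picture, given as the dict that the camera call returned (one of the last four; its "shot" number tells which), for a name from the list of things; names that differ only in an ending like _2 or _b are one class to them, and where a whole thing is asked for, a point or a joint stands for the part that bears it (a point fixed in the world has none). Each returns a list of dicts, best first, with "confidence" (0 to 1); they miss things now and then, are a little off and sometimes report something else, mostly with a low value. They report only what shows in the picture. A call takes as long as a camera call. They do not tell look-alikes from the thing itself.
- models.recognise(picture, name): "centre" ([column, row] in pixels, amid what is visible of it).
- models.regions_of(picture, name): "region" (480x640 bool, what is visible of it) and "centre" ([column, row] in pixels, amid what is visible of it).
The state is a dict: "time_s": time; "q": joint angles; "dq": joint speeds; "joint_efforts": joint torques, N m; "eef_pos": TCP position; "eef_rot": TCP orientation; "wrist_force": force on the tool from outside, world axes, zero at the start; "torque": the same for the moment, N m; "opening": opening from 0.0 (shut) to 1.0 (fully open); "grasp_force": force on a finger pad.
Only numpy, scipy, OpenCV 4.12 (cv2) and the standard library are available. Lean on these libraries where they do the work, as an engineer would, in place of code of your own. Each camera call takes 0.05 s, during which the arm holds its last target. There are 200 camera calls.

## Working session

There is one attempt and no reset: what is moved stays moved. The work goes in short steps, Python scripts to look and compute and a tool call to move; the robot and the scene stay as the last step left them, time stands still between calls to the robot, and variables do not carry over. Pictures are saved under pics/ and viewed, at most 10 in all, crops included, and the job is handed in when it is done.

Besides the shell and the picture viewer there is one more tool, called as a command line: name --argument value ..., lists and objects as JSON in quotes. send_rows: Moves the arm, as the interface text tells. Its arguments: {"type":"object","properties":{"commands":{"type":"array"},"jaw":{"type":"number"}},"required":["commands"]}

```bash
mkdir -p pics
cat > h.py <<'E'
import numpy as np, cv2
from bench import status, imaging, ctrl, models
def pts(p,mask=None):
    d=p["depth"]; K=p["mtx"]; v,u=np.nonzero((d>0) if mask is None else ((d>0)&mask))
    z=d[v,u]; c=np.stack([(u-K[0,2])*z/K[0,0],(v-K[1,2])*z/K[1,1],z],1)
    return c@p["pose"][:3,:3].T+p["pose"][:3,3],u,v
E
python3 - <<'E'
from h import *
s=status.get_obs(); print({k:np.round(v,3) for k,v in s.items()})
for n in ["top","scene"]:
    p=imaging.camera(n); cv2.imwrite(f"pics/{n}0.png",p["image"]); print(n,np.round(p["pose"],3).tolist(), p["mtx"].tolist())
    for name in ["tub_1","caddy","rail","stapler","sticky_pad","screwdriver","caddy_grip"]:
        for r in models.regions_of(p,name):
            P,u,v=pts(p,r["region"])
            if len(P): print(n,name,round(r["confidence"],2),np.round(r["centre"]),np.round(np.percentile(P,[2,50,98],axis=0),3).tolist())
E
```

```text
{'time_s': np.float64(0.0), 'q': array([ 0.938,  0.182,  1.608, -0.   ,  1.354, -0.206]), 'dq': array([ 0.003, -0.   ,  0.001,  0.001, -0.001, -0.002]), 'joint_efforts': array([-2.0000e-03, -4.4486e+01, -3.5134e+01, -0.0000e+00,  9.0000e-03,
        0.0000e+00]), 'eef_pos': array([0.238, 0.523, 0.404]), 'eef_rot': array([-0.   ,  0.212,  0.977, -0.001]), 'wrist_force': array([ 0.412,  0.084, -0.7  ]), 'torque': array([ 0.052,  0.01 , -0.011]), 'grasp_force': np.float64(0.0), 'opening': np.float64(1.002)}
top [[-0.179, -0.953, 0.246, 0.152], [-0.984, 0.175, -0.038, 0.018], [-0.007, -0.249, -0.969, 1.568], [0.0, 0.0, 0.0, 1.0]] [[566.2545485519563, 0.0, 317.5917833805134], [0.0, 566.2545485519563, 236.3924468516638], [0.0, 0.0, 1.0]]
top tub_1 0.74 [408. 207.] [[0.549, -0.322, 0.008], [0.562, -0.301, 0.072], [0.583, -0.287, 0.081]]
top tub_1 0.62 [306. 233.] [[0.536, -0.028, 0.015], [0.548, -0.011, 0.076], [0.573, 0.007, 0.084]]
top tub_1 0.6 [401. 261.] [[0.415, -0.278, -0.003], [0.431, -0.249, 0.072], [0.458, -0.233, 0.081]]
top caddy 0.77 [321. 258.] [[0.403, -0.118, -0.003], [0.47,
[... 1899 characters left out ...]
0.18 [248. 206.] [[0.518, 0.113, 0.001], [0.548, 0.235, 0.075], [0.584, 0.404, 0.158]]
scene rail 0.81 [258. 210.] [[0.516, 0.113, -0.001], [0.548, 0.215, 0.062], [0.623, 0.403, 0.157]]
scene stapler 0.6 [356. 240.] [[0.691, -0.15, 0.003], [0.708, -0.089, 0.036], [0.732, -0.019, 0.055]]
scene sticky_pad 0.72 [225. 274.] [[0.324, 0.15, 0.004], [0.361, 0.178, 0.014], [0.403, 0.209, 0.018]]
scene screwdriver 0.5 [193. 243.] [[0.374, 0.356, 0.002], [0.432, 0.376, 0.009], [0.455, 0.43, 0.021]]
scene caddy_grip 0.6 [304. 272.] [[0.402, -0.123, 0.0], [0.466, -0.055, 0.026], [0.577, 0.036, 0.142]]
scene caddy_grip 0.56 [463. 342.] [[0.374, -0.632, 0.0], [0.466, -0.53, 0.025], [0.554, -0.432, 0.147]]
```

View pics/top0.png

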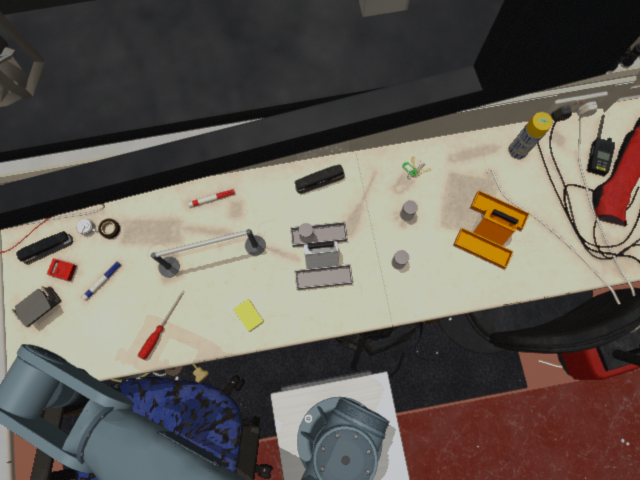

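View pics/scene0.png

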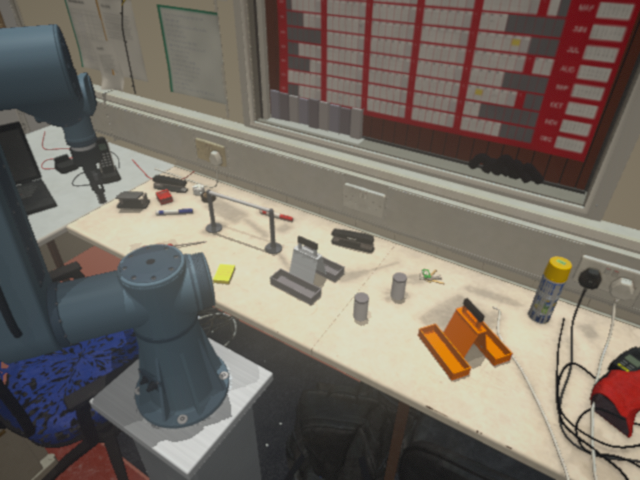

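Run:
```python
from h import *
p=imaging.camera("top"); im=p["image"]
cv2.imwrite("pics/crop.png",cv2.resize(im[180:320,250:440],None,fx=4,fy=4,interpolation=cv2.INTER_CUBIC))
P,u,v=pts(p)
def box(x0,x1,y0,y1,z0,z1): 
    m=(P[:,0]>x0)&(P[:,0]<x1)&(P[:,1]>y0)&(P[:,1]<y1)&(P[:,2]>z0)&(P[:,2]<z1); return P[m]
def rect(n,Q):
    r=cv2.minAreaRect((Q[:,:2]*1000).astype(np.float32)); print(n,len(Q),np.round(r[0],1),np.round(r[1],1),round(r[2],1),"z",np.round(np.median(Q[:,2]),4))
rect("grip",box(.38,.6,-.15,.06,.135,.16))
rect("caddy all",box(.38,.6,-.15,.06,.018,.034))
rect("tub3lid",box(.5,.6,-.06,.04,.068,.085))
rect("tubA",box(.53,.6,-.34,-.27,.068,.085))
rect("tubB",box(.4,.47,-.3,-.22,.068,.085))
rect("rail bar",box(.45,.63,.15,.37,.14,.165))
rect("rail",box(.45,.63,.05,.45,.14,.17))
rect("post1",box(.45,.63,.05,.15,.15,.17)) 
rect("feet",box(.45,.63,.05,.45,.003,.17))
```

```text
grip 141 [491.3 -41.6] [69.3 14. ] 85.8 z 0.1466
caddy all 479 [491.4 -41.9] [155.9 179.6] 85.9 z 0.0267
tub3lid 166 [555.1 -11. ] [38.5 39.9] 70.6 z 0.078
tubA 158 [ 567.7 -305.5] [39.3 38.4] 26.7 z 0.0742
tubB 170 [ 434.7 -252.2] [38.  38.6] 34.6 z 0.0752
rail bar 400 [548.3 260. ] [ 15.2 219.7] 4.0 z 0.1542
rail 494 [547.8 260.9] [ 16.2 263.9] 3.9 z 0.1543
post1 38 [556.7 139.2] [20.2 15.1] 83.7 z 0.1556
feet 2443 [540.2 250.1] [179.4 399.2] 0.0 z 0.0063
```

View pics/crop.png

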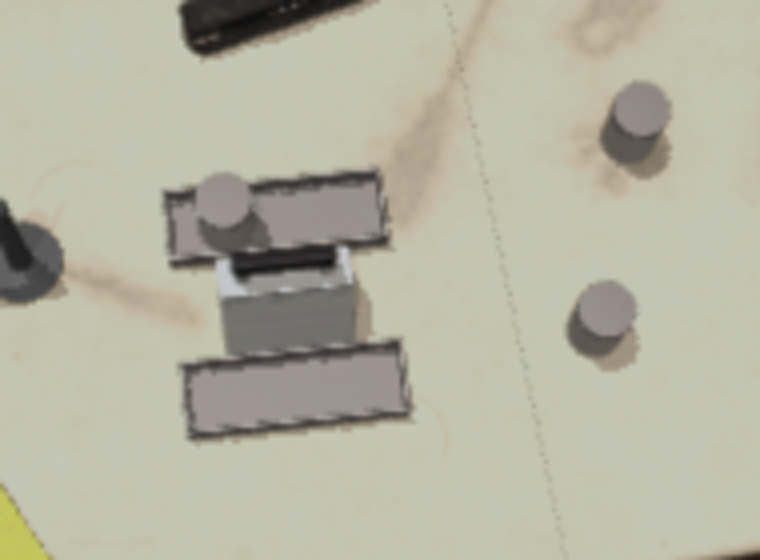

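The grey caddy at top-view (322,258) is the one wanted; the orange one at (490,228) is a look-alike. The tubs stand at (409,210) and (401,260), and tub_3 is in the far tray at (306,232). The crop confirms the grey caddy with its black grip. The stapler is at (321,179), and a second black one at (45,246) is a decoy. I start by turning the tool and moving towards the far free tub.

send_rows --commands '[[[0,0,0,0,0,-0.885],[0,0,0,0,0,-0.885],[0,0,0,0,0,-0.885],[0,0,0,0,0,-0.885],[-0.464,-0.954,0,0,0,0],[-0.464,-0.954,0,0,0,0],[-0.464,-0.954,0,0,0,0],[-0.464,-0.954,0,0,0,0]]]' --jaw 1

```text
time_s: 1.52
eef_pos: [0.2853, 0.4041, 0.4046]
eef_rot: [0.0, 0.036, 0.999, -0.0]
wrist_force: [0.5, -0.5, 1.2]
opening: 1.002
grasp_force: 0.0
```

send_rows --commands '[[[-0.464,-0.954,0,0,0,0],[-0.464,-0.954,0,0,0,0],[-0.464,-0.954,0,0,0,0],[-0.464,-0.954,0,0,0,0],[-0.464,-0.954,0,0,0,0],[-0.464,-0.954,0,0,0,0],[-0.464,-0.954,0,0,0,0],[-0.464,-0.954,0,0,0,0]]]'

```text
time_s: 2.18
eef_pos: [0.3798, 0.1673, 0.405]
eef_rot: [0.0, 0.036, 0.999, 0.0]
wrist_force: [-0.5, 0.5, -0.1]
opening: 1.001
grasp_force: 0.0
```

send_rows --commands '[[[-0.464,-0.954,0,0,0,0],[-0.464,-0.954,0,0,0,0],[-0.464,-0.954,0,0,0,0],[-0.464,-0.954,0,0,0,0],[-0.464,-0.954,0,0,0,0],[-0.464,-0.954,0,0,0,0],[-0.464,-0.954,0,0,0,0],[-0.464,-0.954,0,0,0,0]]]'

```text
time_s: 2.85
eef_pos: [0.4743, -0.0693, 0.4049]
eef_rot: [0.0, 0.037, 0.999, -0.0]
wrist_force: [0.7, 0.4, -0.1]
opening: 0.999
grasp_force: 0.0
```

send_rows --commands '[[[-0.464,-0.954,0,0,0,0],[-0.464,-0.954,0,0,0,0],[-0.464,-0.954,0,0,0,0],[-0.464,-0.954,0,0,0,0],[-0.464,-0.954,0,0,0,0],[-0.464,-0.954,0,0,0,0],[0,0,0,0,0,0],[0,0,0,0,0,0]]]'

```text
time_s: 3.52
eef_pos: [0.5449, -0.2465, 0.4041]
eef_rot: [-0.0, 0.038, 0.999, 0.0]
wrist_force: [1.0, -0.6, -0.4]
opening: 1.002
grasp_force: 0.0
```

```bash
cat >> h.py <<'E'
from scipy.spatial.transform import Rotation as Ro
def go(x,y,z,ang=None):
    "units to reach TCP x,y,z after turning so that closing line has world angle ang (deg)"
    s=status.get_obs(); q=s["eef_rot"]; R=Ro.from_quat([q[1],q[2],q[3],q[0]])
    Y=R.apply([0,1,0]); a=np.degrees(np.arctan2(Y[1],Y[0]))
    print("t",round(float(s["time_s"]),2),"pos",np.round(s["eef_pos"],4),"ang",round(a,2),"tilt",np.round(R.apply([0,0,1])[:2],4),"F",np.round(s["wrist_force"],2),"open",round(float(s["opening"]),3),"grip",round(float(s["grasp_force"]),1))
    b=a if ang is None else ang; b_=np.radians(b)
    X=np.array([-np.sin(b_),np.cos(b_)]);Yv=np.array([np.cos(b_),np.sin(b_)])
    d=np.array([x,y,z])-s["eef_pos"]
    print("units x,y,z",np.round([d[:2]@X/.03,d[:2]@Yv/.03,-d[2]/.03],2),"rz",round(-np.radians(b-a)/.1,2))
E
python3 - <<'E'
from h import *
go(.568,-.3055,.215,85.8)
E
```

```text
t 3.52 pos [ 0.5449 -0.2465  0.4041] ang 85.7 tilt [-0.0007  0.0006] F [ 1.02 -0.58 -0.37] open 1.002 grip 0.0
units x,y,z [-0.91 -1.9   6.3 ] rz -0.02
```

send_rows --commands '[[[-0.46,-0.95,0,0,0,0],[-0.45,-0.95,0.3,0,0,0],[0,0,1,0,0,0],[0,0,1,0,0,0],[0,0,1,0,0,0],[0,0,1,0,0,0],[0,0,1,0,0,0],[0,0,1,0,0,0]]]'

```text
time_s: 4.18
eef_pos: [0.5678, -0.3024, 0.2147]
eef_rot: [0.0, 0.036, 0.999, 0.0]
wrist_force: [0.4, -0.3, -0.9]
opening: 1.003
grasp_force: 0.0
```

send_rows --commands '[[[0,0,0,0,0,0],[0,0,0,0,0,0]]]'

```text
time_s: 4.35
eef_pos: [0.5673, -0.3023, 0.2143]
eef_rot: [-0.002, 0.036, 0.999, 0.001]
wrist_force: [-0.6, 0.5, 1.0]
opening: 1.003
grasp_force: 0.0
```

send_rows --commands '[[[0,0,0,0,0,0],[0,0,0,0,0,0],[0,0,0,0,0,0],[0,0,0,0,0,0],[0,0,0,0,0,0],[0,0,0,0,0,0]]]' --jaw 0

```text
time_s: 4.85
eef_pos: [0.5687, -0.3046, 0.2182]
eef_rot: [0.002, 0.036, 0.999, -0.001]
wrist_force: [-0.6, -0.7, 6.7]
opening: 0.448
grasp_force: 59.9
```

send_rows --commands '[[[0,0,-0.5,0,0,0],[0,0,-0.5,0,0,0],[0,0,-0.5,0,0,0],[0,0,0,0,0,0],[0,0,0,0,0,0]]]'

```text
time_s: 5.27
eef_pos: [0.5683, -0.3041, 0.2624]
eef_rot: [0.001, 0.036, 0.999, -0.001]
wrist_force: [-0.3, 0.1, -2.7]
opening: 0.452
grasp_force: 60.9
```

Run:
```python
from h import *
go(.568,-.3055,.215,85.8)
a=[]
for i in range(14):
    imaging.camera("top"); s=status.get_obs(); a.append([s["wrist_force"][2],s["joint_efforts"][1],s["joint_efforts"][2]])
a=np.array(a); print(a.mean(0),a.std(0)/len(a)**.5,s["time_s"])
```

```text
t 5.27 pos [ 0.5683 -0.3041  0.2624] ang 85.83 tilt [ 0.0023 -0.0018] F [-0.34  0.13 -2.72] open 0.452 grip 60.9
units x,y,z [ 0.01 -0.05  1.58] rz 0.01
[ -2.03806944 -56.8288695  -32.25047529] [0.12148104 0.13517585 0.10221508] 5.9667
```

The first free tub reads −2.04 ± 0.12 N, so it is the heavy one at 200 g. It goes alone into the −x tray.

Run:
```python
from h import *
go(.430,-.037,.275,85.8)
```

```text
t 5.97 pos [ 0.568  -0.3039  0.2606] ang 85.83 tilt [-0.  0.] F [-0.25 -0.39 -1.45] open 0.446 grip 60.9
units x,y,z [ 5.24  8.54 -0.48] rz 0.0
```

send_rows --commands '[[[0.52,0.85,-0.24,0,0,0],[0.52,0.85,-0.24,0,0,0],[0.52,0.85,0,0,0,0],[0.52,0.85,0,0,0,0],[0.53,0.86,0,0,0,0],[0.53,0.86,0,0,0,0],[0.53,0.86,0,0,0,0],[0.53,0.86,0,0,0,0]]]'

```text
time_s: 6.63
eef_pos: [0.4568, -0.0895, 0.2758]
eef_rot: [0.001, 0.036, 0.999, -0.001]
wrist_force: [0.1, -1.7, -0.5]
opening: 0.446
grasp_force: 64.3
```

send_rows --commands '[[[0.52,0.85,0,0,0,0],[0.52,0.85,0,0,0,0],[0,0,0,0,0,0],[0,0,0,0,0,0],[0,0,0,0,0,0]]]'

```text
time_s: 7.05
eef_pos: [0.4304, -0.0372, 0.2757]
eef_rot: [0.001, 0.036, 0.999, -0.0]
wrist_force: [0.0, 0.2, -1.1]
opening: 0.453
grasp_force: 62.5
```

Run:
```python
from h import *
go(.430,-.037,.2205,85.8)
p=imaging.camera("scene"); cv2.imwrite("pics/s1.png",cv2.resize(p["image"][190:340,220:400],None,fx=4,fy=4,interpolation=cv2.INTER_CUBIC))
```

```text
t 7.05 pos [ 0.4304 -0.0372  0.2757] ang 85.86 tilt [ 0.0018 -0.0009] F [ 0.04  0.19 -1.08] open 0.453 grip 62.5
units x,y,z [0.01 0.01 1.84] rz 0.01
```

View pics/s1.png

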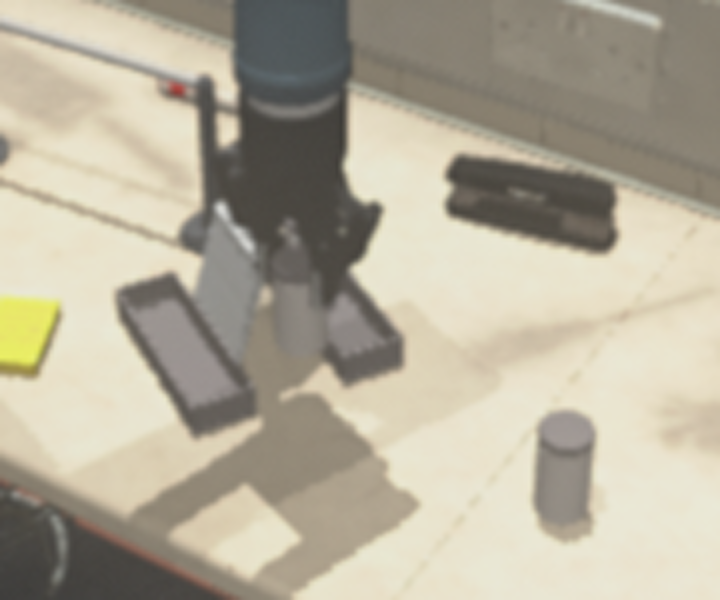

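Run:
```python
from h import *
for n in ["scene","top"]:
    p=imaging.camera(n)
    for name in ["caddy","tub_1"]:
        for r in models.regions_of(p,name):
            P,u,v=pts(p,r["region"])
            if len(P) and P[:,1].mean()>-.2: 
                print(n,name,round(r["confidence"],2),np.round(r["centre"]),np.round(np.percentile(P,[2,50,98],axis=0),3).tolist())
                for z0,z1 in [(.02,.034),(.06,.135),(.07,.085)]:
                    Q=P[(P[:,2]>z0)&(P[:,2]<z1)]
                    if len(Q)>20:
                        R=cv2.minAreaRect((Q[:,:2]*1000).astype(np.float32)); print("   ",z0,len(Q),np.round(R[0],1),np.round(R[1],1),round(R[2],1))
```

```text
scene caddy 0.59 [276. 271.] [[0.362, -0.076, -0.0], [0.447, 0.034, 0.016], [0.541, 0.13, 0.104]]
    0.02 327 [482.5  49.8] [211.7 178.6] 59.2
    0.06 219 [444.9   8.2] [155.7  35.2] 69.6
    0.07 73 [454.7  38.3] [87.1  9. ] 60.3
scene tub_1 0.61 [291. 268.] [[0.411, -0.059, 0.062], [0.417, -0.044, 0.101], [0.441, -0.023, 0.135]]
    0.06 281 [429.6 -39.6] [39.5 40.9] 16.0
    0.07 55 [421.5 -46.7] [18.5 38. ] 37.1
scene tub_1 0.5 [272. 273.] [[0.362, -0.076, -0.0], [0.445, 0.031, 0.016], [0.541, 0.128, 0.102]]
    0.02 318 [469.3  27.8] [160.2 178.7] 59.1
    0.06 222 [442.5   5.5] [155.3  32.6] 72.0
    0.07 75 [452.8  35. ] [88.1  9. ] 60.3
top caddy 0.67 [277. 271.] [[0.41, 0.007, -0.003], [0.459, 0.074, 0.017], [0.575, 0.132, 0.151]]
    0.02 140 [495.9  78.2] [ 53.9 178.8] 64.1
    0.06 143 [476.1  50.5] [126.4  61.4] 20.0
    0.07 30 [477.7  48.5] [124.7  56.6] 20.0
top tub_1 0.61 [326. 276.] [[0.393, -0.054, 0.008], [0.412, -0.038, 0.09], [0.423, -0.024, 0.228]]
    0.06 49 [414.  -37.5] [32.2  8.5] 83.5
```

The travel path was too low and the carried tub pushed the caddy, which has slid and turned. I'll lift clear and measure again.

send_rows --commands '[[[0,0,-1,0,0,0],[0,0,-1,0,0,0],[0,0,-1,0,0,0],[0,0,-1,0,0,0],[0,-1,0,0,0,0],[0,-1,0,0,0,0],[0,-1,0,0,0,0],[0,-1,0,0,0,0]]]'

```text
time_s: 8.07
eef_pos: [0.4208, -0.1579, 0.3954]
eef_rot: [0.0, 0.036, 0.999, -0.0]
wrist_force: [0.9, -0.3, -1.7]
opening: 0.447
grasp_force: 62.5
```

```bash
cat >> h.py <<'E'
def meas(tag,view=True):
    p=imaging.camera("top"); cv2.imwrite(f"pics/{tag}.png",cv2.resize(p["image"][170:350,200:440],None,fx=3.3,fy=3.3,interpolation=cv2.INTER_CUBIC))
    P,u,v=pts(p)
    for r in models.regions_of(p,"caddy"):
        Q,_,_=pts(p,r["region"]); c=np.median(Q,0)
        if r["confidence"]<.4: continue
        for n,z0,z1 in [("rim",.02,.034),("grip",.135,.16)]:
            S=Q[(Q[:,2]>z0)&(Q[:,2]<z1)]
            if len(S)>20:
                R=cv2.minAreaRect((S[:,:2]*1000).astype(np.float32)); print(n,len(S),np.round(R[0],1),np.round(R[1],1),round(R[2],1))
    for r in models.regions_of(p,"tub_1"):
        Q,_,_=pts(p,r["region"]); 
        zt=np.percentile(Q[:,2],80); S=Q[abs(Q[:,2]-zt)<.006]
        R=cv2.minAreaRect((S[:,:2]*1000).astype(np.float32)); print("tub",round(r["confidence"],2),round(zt,3),np.round(R[0],1),np.round(R[1],1))
E
python3 - <<'E'
from h import *
meas("m1")
go(.43,-.15,.4)
E
```

```text
rim 380 [467.5  30. ] [156.7 176. ] 59.7
grip 138 [467.7  29.2] [69.7 13.1] 60.4
rim 485 [ 479.9 -530.5] [156.9 180.9] 53.2
grip 157 [ 479.3 -530.5] [70.4 16.4] 52.5
tub 0.63 0.079 [536.9  27.1] [38.6 37.7]
t 8.22 pos [ 0.4208 -0.1585  0.395 ] ang 85.6 tilt [-0.0002  0.0001] F [-0.44  0.26 -2.03] open 0.447 grip 62.4
units x,y,z [-0.28  0.3  -0.17] rz -0.0
```

View pics/m1.png

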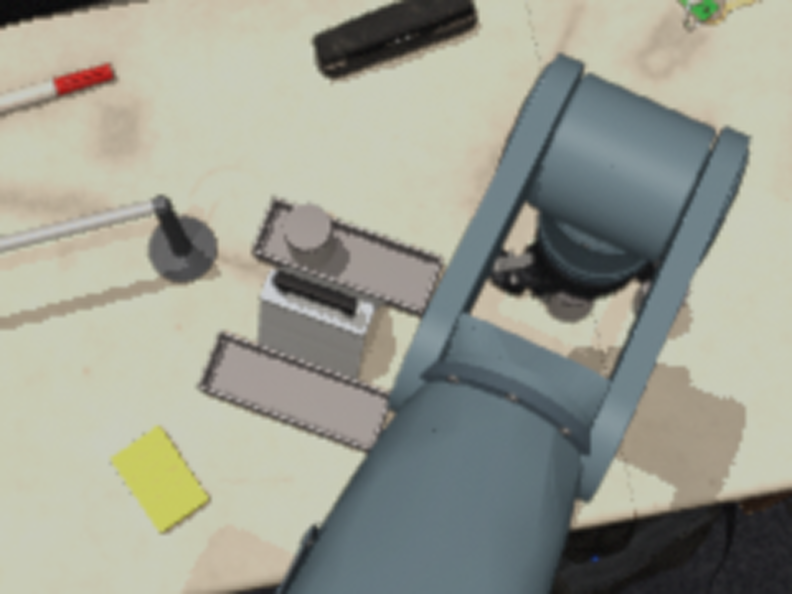

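The picture shows tub_3 still upright in its tray at crop (308,228). The caddy is now at (0.468, 0.030) with its y axis at 60°, so I re-plan from there.

send_rows --commands '[[[0,0,0,0,0,0.895],[0,0,0,0,0,0.895],[0,0,0,0,0,0.895],[0,0,0,0,0,0.895],[0,0,0,0,0,0.895],[0,0,0,0,0,0]]]'

```text
time_s: 8.72
eef_pos: [0.4211, -0.1556, 0.3948]
eef_rot: [-0.0, 0.258, 0.966, 0.0]
wrist_force: [-0.4, 0.3, -2.4]
opening: 0.451
grasp_force: 62.4
```

Run:
```python
from h import *
go(.414,.0606,.395,60)
```

```text
t 8.72 pos [ 0.4211 -0.1556  0.3948] ang 60.06 tilt [-0.0004  0.0008] F [-0.38  0.3  -2.44] open 0.451 grip 62.4
units x,y,z [ 3.81  6.12 -0.01] rz 0.01
```

send_rows --commands '[[[0.54,0.87,0,0,0,0],[0.54,0.87,0,0,0,0],[0.54,0.87,0,0,0,0],[0.54,0.87,0,0,0,0],[0.55,0.88,0,0,0,0],[0.55,0.88,0,0,0,0],[0.55,0.88,0,0,0,0],[0,0,0,0,0,0]]]'

```text
time_s: 9.38
eef_pos: [0.412, 0.0642, 0.3949]
eef_rot: [-0.001, 0.253, 0.967, 0.001]
wrist_force: [-0.0, 0.1, -2.2]
opening: 0.454
grasp_force: 62.7
```

send_rows --commands '[[[0,0,0.9,0,0,0],[0,0,0.9,0,0,0],[0,0,0.9,0,0,0],[0,0,0.9,0,0,0],[0,0,0.4,0,0,0],[0,0,0,0,0,0],[0,0,0,0,0,0]]]'

```text
time_s: 9.97
eef_pos: [0.4129, 0.0596, 0.2748]
eef_rot: [-0.001, 0.256, 0.967, -0.0]
wrist_force: [0.1, -0.3, -2.5]
opening: 0.448
grasp_force: 62.7
```

Run:
```python
from h import *
go(.414,.0606,.221,60)
meas("m2")
p=imaging.camera("scene")
for r in models.regions_of(p,"tub_1"):
    Q,_,_=pts(p,r["region"]); R=cv2.minAreaRect((Q[:,:2]*1000).astype(np.float32)); print(round(r["confidence"],2),np.round(np.percentile(Q,[2,98],axis=0),3).tolist(),np.round(R[0],1),np.round(R[1],1))
for r in models.regions_of(p,"caddy"):
    Q,_,_=pts(p,r["region"]); Q=Q[(Q[:,2]>.02)&(Q[:,2]<.034)];R=cv2.minAreaRect((Q[:,:2]*1000).astype(np.float32)); print(round(r["confidence"],2),np.round(R[0],1),np.round(R[1],1),R[2])
```

```text
t 9.97 pos [0.4129 0.0596 0.2748] ang 60.29 tilt [-0.0019  0.0003] F [ 0.1  -0.31 -2.5 ] open 0.448 grip 62.7
units x,y,z [-0.01  0.05  1.79] rz 0.05
rim 201 [467.5  28.9] [155.4 177.7] 59.7
rim 481 [ 479.  -530.1] [156.8 180.1] 53.4
grip 153 [ 478.4 -529.6] [70.3 16.4] 49.1
tub 0.75 0.076 [ 433.6 -252.2] [36.2 38.1]
0.7 [[0.363, -0.075, -0.001], [0.55, 0.129, 0.148]] [503.   85.3] [296.8 178.2]
0.68 [[0.518, 0.005, 0.011], [0.555, 0.041, 0.082]] [512.2   5.3] [108.3  37.9]
0.61 [[0.415, -0.273, -0.002], [0.53, -0.225, 0.077]] [ 475.5 -240.4] [132.  41.]
0.5 [[0.394, 0.037, 0.062], [0.423, 0.07, 0.135]] [419.5  53.1] [37.5 53.2]
0.78 [ 479.7 -532.1] [159.  178.9] 52.829402923583984
```

send_rows --commands '[[[0,0,0.5,0,0,0],[0,0,0.5,0,0,0],[0,0,0.4,0,0,0],[0,0,0.3,0,0,0],[0,0,0.07,0,0,0],[0,0,0,0,0,0],[0,0,0,0,0,0]]]'

```text
time_s: 10.85
eef_pos: [0.4135, 0.0595, 0.2225]
eef_rot: [0.0, 0.257, 0.966, 0.0]
wrist_force: [-1.0, -0.4, -2.1]
opening: 0.449
grasp_force: 62.9
```

send_rows --commands '[[[0,0,0,0,0,0],[0,0,0,0,0,0],[0,0,0,0,0,0],[0,0,0,0,0,0]]]' --jaw 0.75

```text
time_s: 11.18
eef_pos: [0.4135, 0.0595, 0.2225]
eef_rot: [0.001, 0.257, 0.966, 0.0]
wrist_force: [0.3, 1.0, 0.2]
opening: 0.749
grasp_force: 0.0
```

send_rows --commands '[[[0,0,-0.5,0,0,0],[0,0,-0.9,0,0,0],[0,0,-0.9,0,0,0],[0,0,-0.9,0,0,0],[0,0,-0.9,0,0,0],[0,0,0,0,0,0],[0,0,0,0,0,0]]]'

```text
time_s: 11.77
eef_pos: [0.4138, 0.0595, 0.3467]
eef_rot: [0.002, 0.257, 0.966, 0.0]
wrist_force: [0.3, 0.2, -1.0]
opening: 0.749
grasp_force: 0.0
```

Run:
```python
from h import *
go(.4345,-.252,.345,60)
p=imaging.camera("scene")
for r in models.regions_of(p,"tub_1"):
    Q,_,_=pts(p,r["region"]); R=cv2.minAreaRect((Q[:,:2]*1000).astype(np.float32)); print(round(r["confidence"],2),np.round(np.percentile(Q,[2,98],axis=0),3).tolist(),np.round(R[0],1),np.round(R[1],1))
```

```text
t 11.77 pos [0.4138 0.0595 0.3467] ang 60.19 tilt [ 0.0045 -0.0006] F [ 0.26  0.18 -0.97] open 0.749 grip 0.0
units x,y,z [-5.79 -8.65  0.06] rz 0.03
0.96 [[0.416, -0.273, 0.007], [0.452, -0.238, 0.078]] [ 435.2 -253.9] [42.5 39.6]
0.55 [[0.393, 0.036, 0.006], [0.43, 0.074, 0.081]] [428.4  82.6] [107.2  38.3]
0.55 [[0.519, 0.005, 0.006], [0.556, 0.042, 0.08]] [565.4  45.6] [113.7  38. ]
```

send_rows --commands '[[[-0.58,-0.865,0,0,0,0],[-0.58,-0.865,0,0,0,0],[-0.58,-0.865,0,0,0,0],[-0.58,-0.865,0,0,0,0],[-0.58,-0.865,0,0,0,0],[-0.58,-0.865,0,0,0,0],[-0.58,-0.865,0,0,0,0],[-0.58,-0.865,0,0,0,0]]]' --jaw 1

```text
time_s: 12.53
eef_pos: [0.43, -0.191, 0.3431]
eef_rot: [-0.002, 0.257, 0.966, 0.001]
wrist_force: [1.0, -0.2, -0.3]
opening: 1.003
grasp_force: 0.0
```

send_rows --commands '[[[-0.58,-0.865,0,0,0,0],[-0.58,-0.865,0,0,0,0],[0,0,0,0,0,0],[0,0,0,0,0,0],[0,0,0,0,0,0]]]'

```text
time_s: 12.95
eef_pos: [0.4346, -0.2515, 0.3433]
eef_rot: [-0.002, 0.257, 0.966, 0.001]
wrist_force: [-0.6, 0.4, -0.6]
opening: 0.998
grasp_force: 0.0
```

Run:
```python
from h import *
go(.4345,-.2525,.2145,60)
```

```text
t 12.95 pos [ 0.4346 -0.2515  0.3433] ang 60.16 tilt [-0.0025  0.0028] F [-0.56  0.39 -0.59] open 0.998 grip 0.0
units x,y,z [-0.01 -0.03  4.29] rz 0.03
```

send_rows --commands '[[[0,0,0.9,0,0,0],[0,0,0.9,0,0,0],[0,0,0.9,0,0,0],[0,0,0.9,0,0,0],[0,0,0.69,0,0,0],[0,0,0,0,0,0],[0,0,0,0,0,0]]]'

```text
time_s: 13.53
eef_pos: [0.4347, -0.2504, 0.2153]
eef_rot: [-0.002, 0.257, 0.967, 0.001]
wrist_force: [-0.1, -0.6, 0.6]
opening: 1.004
grasp_force: 0.0
```

send_rows --commands '[[[0,0,0,0,0,0],[0,0,0,0,0,0],[0,0,0,0,0,0],[0,0,0,0,0,0],[0,0,0,0,0,0],[0,0,0,0,0,0]]]' --jaw 0

```text
time_s: 14.03
eef_pos: [0.4357, -0.2525, 0.218]
eef_rot: [0.001, 0.257, 0.966, -0.0]
wrist_force: [-0.5, 2.7, 7.7]
opening: 0.453
grasp_force: 59.8
```

send_rows --commands '[[[0,0,-0.5,0,0,0],[0,0,-0.9,0,0,0],[0,0,-0.9,0,0,0],[0,0,-0.9,0,0,0],[0,0,-0.9,0,0,0],[0,0,-0.9,0,0,0],[0,0,-0.9,0,0,0],[0,0,0,0,0,0]]]'

```text
time_s: 14.7
eef_pos: [0.4362, -0.2531, 0.3999]
eef_rot: [0.005, 0.257, 0.966, -0.003]
wrist_force: [1.0, -1.3, -1.0]
opening: 0.454
grasp_force: 60.5
```

Run:
```python
from h import *
a=[]
for i in range(12):
    imaging.camera("top"); a.append(status.get_obs()["wrist_force"][2])
print(np.mean(a),np.std(a)/12**.5)
go(.5004,-.0378,.395,60)
```

```text
-0.9953444109334987 0.17435188595204637
t 15.3 pos [ 0.4351 -0.2521  0.3928] ang 60.19 tilt [-0.0006  0.0006] F [ 0.22  0.54 -0.54] open 0.455 grip 60.5
units x,y,z [ 1.69  7.28 -0.07] rz 0.03
```

This tub reads −1.0 N, so it is a light one and goes into the +x tray beside tub_3.

send_rows --commands '[[[0.21,0.91,0,0,0,0],[0.21,0.91,0,0,0,0],[0.21,0.91,0,0,0,0],[0.21,0.91,0,0,0,0],[0.21,0.91,0,0,0,0],[0.21,0.91,0,0,0,0],[0.21,0.91,0,0,0,0],[0.22,0.91,0,0,0,0]]]'

```text
time_s: 15.97
eef_pos: [0.4999, -0.0361, 0.3933]
eef_rot: [0.0, 0.257, 0.966, -0.0]
wrist_force: [0.6, -0.7, -0.5]
opening: 0.448
grasp_force: 60.6
```

send_rows --commands '[[[0,0,0.9,0,0,0],[0,0,0.9,0,0,0],[0,0,0.9,0,0,0],[0,0,0.9,0,0,0],[0,0,0.4,0,0,0],[0,0,0,0,0,0],[0,0,0,0,0,0]]]'

```text
time_s: 16.55
eef_pos: [0.4996, -0.0374, 0.2728]
eef_rot: [-0.001, 0.257, 0.966, 0.0]
wrist_force: [0.8, -0.6, -0.9]
opening: 0.45
grasp_force: 60.8
```

Run:
```python
from h import *
go(.5004,-.0378,.221,60)
p=imaging.camera("scene")
for r in models.regions_of(p,"tub_1"):
    Q,_,_=pts(p,r["region"]); Q=Q[Q[:,2]>.05];R=cv2.minAreaRect((Q[:,:2]*1000).astype(np.float32)); print(round(r["confidence"],2),np.round(np.percentile(Q,[2,98],axis=0),3).tolist())
meas("m3")
```

```text
t 16.55 pos [ 0.4996 -0.0374  0.2728] ang 60.19 tilt [-0.0016  0.0005] F [ 0.75 -0.56 -0.88] open 0.45 grip 60.8
units x,y,z [-0.03  0.    1.73] rz 0.03
0.68 [[0.393, 0.036, 0.051], [0.425, 0.07, 0.081]]
0.64 [[0.49, -0.002, 0.05], [0.553, 0.039, 0.085]]
0.63 [[0.478, -0.058, 0.059], [0.504, -0.025, 0.132]]
rim 71 [492.2  99.1] [ 30.5 154.3] 68.5
rim 414 [ 479.7 -529.6] [155.1 180.5] 53.3
grip 152 [ 479.  -529.9] [70.  15.5] 51.8
tub 0.4 0.079 [529.1  19.3] [17.5 15.8]
```

send_rows --commands '[[[0,0,0.5,0,0,0],[0,0,0.5,0,0,0],[0,0,0.4,0,0,0],[0,0,0.3,0,0,0],[0,0,0.03,0,0,0],[0,0,0,0,0,0],[0,0,0,0,0,0]]]'

```text
time_s: 17.38
eef_pos: [0.5, -0.0375, 0.222]
eef_rot: [0.0, 0.257, 0.966, -0.0]
wrist_force: [-0.2, 0.1, -0.9]
opening: 0.452
grasp_force: 60.8
```

send_rows --commands '[[[0,0,0,0,0,0],[0,0,0,0,0,0],[0,0,0,0,0,0],[0,0,0,0,0,0]]]' --jaw 0.7

```text
time_s: 17.72
eef_pos: [0.4999, -0.0375, 0.2217]
eef_rot: [0.0, 0.257, 0.966, -0.0]
wrist_force: [0.1, -0.4, -0.4]
opening: 0.701
grasp_force: 0.0
```

send_rows --commands '[[[0,0,-0.5,0,0,0],[0,0,-1,0,0,0],[0,0,-1,0,0,0],[0,0,-1,0,0,0],[0,0,-1,0,0,0],[0,0,-1,0,0,0],[0,0,0,0,0,0.9],[0,0,0,0,0,0.9]]]'

```text
time_s: 18.38
eef_pos: [0.5003, -0.0376, 0.3893]
eef_rot: [0.003, 0.345, 0.939, 0.0]
wrist_force: [0.0, -0.1, -0.4]
opening: 0.699
grasp_force: 0.0
```

send_rows --commands '[[[0,0,0,0,0,1],[0,0,0,0,0,1],[0,0,0,0,0,1],[0,0,0,0,0,1],[0,0,0,0,0,1],[0,0,0,0,0,1],[0,0,0,0,0,1],[0,0,0,0,0,1]]]' --jaw 1

```text
time_s: 19.05
eef_pos: [0.4996, -0.0374, 0.3865]
eef_rot: [0.0, 0.684, 0.73, 0.0]
wrist_force: [0.3, 0.3, -0.0]
opening: 1.001
grasp_force: 0.0
```

send_rows --commands '[[[0,0,0,0,0,1],[0,0,0,0,0,1],[0,0,0,0,0,1],[0,0,0,0,0,1],[0,0,0,0,0,1],[0,0,0,0,0,0.95],[0,0,0,0,0,0],[0,0,0,0,0,0]]]'

```text
time_s: 19.72
eef_pos: [0.4997, -0.0374, 0.3865]
eef_rot: [0.0, 0.866, 0.501, 0.0]
wrist_force: [0.0, 0.0, 0.0]
opening: 1.001
grasp_force: 0.0
```

Run:
```python
from h import *
meas("m4")
go(.4677,.0296,.355,-30)
p=imaging.camera("scene")
for r in models.regions_of(p,"tub_1"):
    Q,_,_=pts(p,r["region"]); Q=Q[Q[:,2]>.05]
    if len(Q): print(round(r["confidence"],2),np.round(np.percentile(Q,[2,98],axis=0),3).tolist())
```

```text
rim 62 [494.   42.2] [ 79.6 227.2] 23.9
rim 485 [ 479.5 -530.4] [156.6 180.4] 53.0
grip 157 [ 479.5 -530. ] [70.4 15.9] 53.9
tub 0.63 0.08 [535.5  22.8] [27.2 35.4]
tub 0.46 0.081 [500.  -49.7] [16.6 17.7]
t 19.87 pos [ 0.4997 -0.0374  0.3864] ang -29.93 tilt [ 0. -0.] F [ 0.29 -0.6   0.01] open 1.0 grip 0.0
units x,y,z [ 1.4  -2.04  1.05] rz 0.01
0.79 [[0.393, 0.036, 0.052], [0.428, 0.075, 0.081]]
0.76 [[0.48, -0.059, 0.05], [0.513, -0.024, 0.081]]
0.53 [[0.519, 0.007, 0.051], [0.554, 0.04, 0.081]]
```

View pics/m4.png

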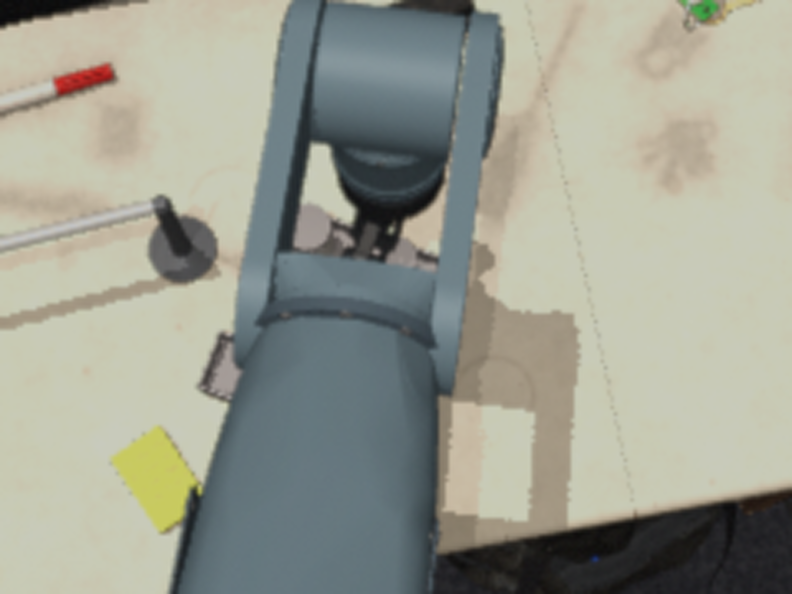

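send_rows --commands '[[[0.47,-0.68,0,0,0,0],[0.47,-0.68,0,0,0,0],[0.46,-0.68,0,0,0,0],[0,0,0.8,0,0,0],[0,0,0,0,0,0],[0,0,0,0,0,0]]]'

```text
time_s: 20.47
eef_pos: [0.4673, 0.0298, 0.3617]
eef_rot: [-0.001, 0.866, 0.5, -0.001]
wrist_force: [0.1, -0.8, 0.1]
opening: 1.003
grasp_force: 0.0
```

Run:
```python
from h import *
go(.4677,.0294,.293,-30)
p=imaging.camera("scene"); 
P,u,v=pts(p); m=(abs(P[:,0]-.468)<.06)&(abs(P[:,1]-.029)<.06)&(P[:,2]>.115)&(P[:,2]<.152)
Q=P[m]; R=cv2.minAreaRect((Q[:,:2]*1000).astype(np.float32)); print(len(Q),np.round(R[0],1),np.round(R[1],1),R[2])
```

```text
t 20.47 pos [0.4673 0.0298 0.3617] ang -29.99 tilt [-0.0025  0.0003] F [ 0.12 -0.78  0.09] open 1.003 grip 0.0
units x,y,z [-0.    0.02  2.29] rz 0.0
129 [468.6  27.4] [71.1 13.9] 58.14656066894531
```

send_rows --commands '[[[0,0,0.7,0,0,0],[0,0,0.7,0,0,0],[0,0,0.6,0,0,0],[0,0,0.29,0,0,0],[0,0,0,0,0,0],[0,0,0,0,0,0]]]'

```text
time_s: 21.02
eef_pos: [0.4683, 0.0291, 0.2943]
eef_rot: [0.0, 0.866, 0.499, 0.0]
wrist_force: [0.3, 0.6, -0.2]
opening: 0.997
grasp_force: 0.0
```

send_rows --commands '[[[0,0,0,0,0,0],[0,0,0,0,0,0],[0,0,0,0,0,0],[0,0,0,0,0,0],[0,0,0,0,0,0],[0,0,0,0,0,0],[0,0,0,0,0,0],[0,0,0,0,0,0]]]' --jaw 0

```text
time_s: 21.68
eef_pos: [0.4681, 0.0294, 0.2939]
eef_rot: [0.001, 0.866, 0.5, 0.001]
wrist_force: [3.3, -1.3, -0.9]
opening: 0.129
grasp_force: 63.1
```

send_rows --commands '[[[0,0,-0.1,0,0,0],[0,0,-0.2,0,0,0],[0,0,-0.3,0,0,0],[0,0,-0.3,0,0,0],[0,0,-0.1,0,0,0],[0,0,0,0,0,0],[0,0,0,0,0,0],[0,0,0,0,0,0]]]'

```text
time_s: 22.35
eef_pos: [0.4675, 0.0296, 0.3234]
eef_rot: [-0.0, 0.866, 0.5, -0.0]
wrist_force: [0.2, 0.3, -6.8]
opening: 0.127
grasp_force: 62.2
```

Run:
```python
from h import *
go(.548,.260,.475,4)
p=imaging.camera("scene"); cv2.imwrite("pics/s2.png",cv2.resize(p["image"][170:330,200:380],None,fx=3.7,fy=3.7,interpolation=cv2.INTER_CUBIC))
for r in models.regions_of(p,"tub_1"):
    Q,_,_=pts(p,r["region"]); Q=Q[Q[:,2]>.05]
    if len(Q): print(round(r["confidence"],2),np.round(np.percentile(Q,[2,98],axis=0),3).tolist())
```

```text
t 22.35 pos [0.4675 0.0296 0.3234] ang -30.05 tilt [-0.0006  0.0001] F [ 0.2   0.3  -6.79] open 0.127 grip 62.2
units x,y,z [ 7.47  3.21 -5.05] rz -5.94
0.8 [[0.477, -0.059, 0.052], [0.514, -0.022, 0.11]]
0.78 [[0.391, 0.037, 0.051], [0.425, 0.072, 0.11]]
0.52 [[0.532, 0.129, 0.054], [0.556, 0.387, 0.158]]
0.47 [[0.515, 0.006, 0.054], [0.553, 0.043, 0.111]]
```

View pics/s2.png

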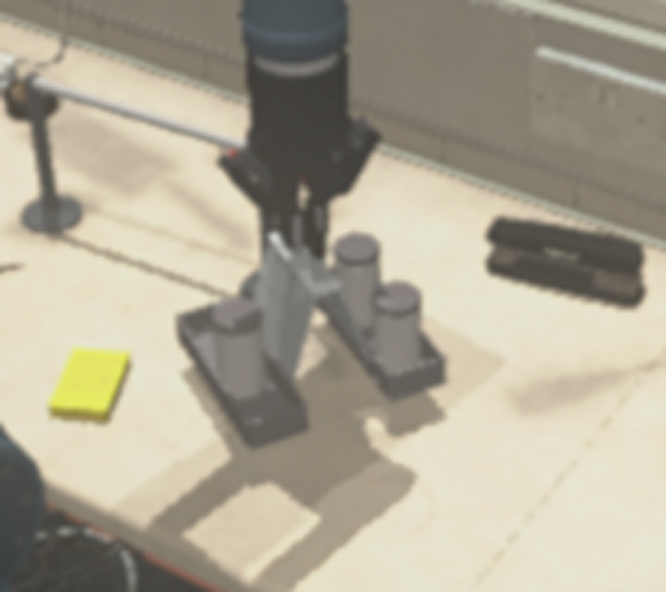

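The picture shows the caddy lifted level with all three tubs upright: one in the near tray at crop (240,340), two in the far tray. Next I raise it and turn it to the bar's heading.

send_rows --commands '[[[0,0,-0.3,0,0,0],[0,0,-0.6,0,0,0],[0,0,-0.8,0,0,0],[0,0,-0.9,0,0,0],[0,0,-0.9,0,0,0],[0,0,-0.8,0,0,0],[0,0,-0.6,0,0,0],[0,0,-0.3,0,0,0]]]'

```text
time_s: 23.12
eef_pos: [0.468, 0.0296, 0.4831]
eef_rot: [0.002, 0.866, 0.5, 0.002]
wrist_force: [1.0, 0.2, -8.0]
opening: 0.129
grasp_force: 62.3
```

send_rows --commands '[[[0,0,0,0,0,-0.4],[0,0,0,0,0,-0.8],[0,0,0,0,0,-0.9],[0,0,0,0,0,-0.9],[0,0,0,0,0,-0.9],[0,0,0,0,0,-0.9],[0,0,0,0,0,-0.74],[0,0,0,0,0,-0.4]]]'

```text
time_s: 23.78
eef_pos: [0.4675, 0.0296, 0.4789]
eef_rot: [-0.001, 0.681, 0.733, -0.0]
wrist_force: [-0.6, 0.1, -7.7]
opening: 0.127
grasp_force: 62.2
```

send_rows --commands '[[[0,0,0,0,0,0],[0,0,0,0,0,0]]]'

```text
time_s: 23.95
eef_pos: [0.4676, 0.0296, 0.4792]
eef_rot: [-0.001, 0.683, 0.731, -0.0]
wrist_force: [0.4, -0.2, -7.0]
opening: 0.126
grasp_force: 62.2
```

Run:
```python
from h import *
go(.548,.260,.478,4)
```

```text
t 23.95 pos [0.4676 0.0296 0.4792] ang 3.9 tilt [-0.0012  0.0002] F [ 0.42 -0.2  -6.96] open 0.126 grip 62.2
units x,y,z [7.47 3.21 0.04] rz -0.02
```

send_rows --commands '[[[0.15,0.06,0,0,0,0],[0.3,0.13,0,0,0,0],[0.45,0.19,0,0,0,0],[0.6,0.26,0,0,0,0],[0.7,0.3,0,0,0,0],[0.75,0.32,0,0,0,0],[0.8,0.35,0,0,0,0],[0.8,0.35,0,0,0,0]]]'

```text
time_s: 24.62
eef_pos: [0.5172, 0.1719, 0.4795]
eef_rot: [-0.0, 0.682, 0.731, 0.0]
wrist_force: [0.7, -0.8, -7.6]
opening: 0.129
grasp_force: 62.3
```

send_rows --commands '[[[0.8,0.35,0,0,0,0],[0.7,0.3,0,0,0,0],[0.6,0.26,0,0,0,0],[0.45,0.19,0,0,0,0],[0.27,0.11,0,0,0,0],[0.1,0.04,0,0,0,0],[0,0,0,0,0,0],[0,0,0,0,0,0]]]'

```text
time_s: 25.28
eef_pos: [0.5481, 0.2596, 0.4794]
eef_rot: [-0.0, 0.682, 0.731, -0.0]
wrist_force: [-0.2, -0.5, -7.7]
opening: 0.129
grasp_force: 62.2
```

Run:
```python
from h import *
go(.548,.260,.41,4)
for n in ["scene","top"]:
    p=imaging.camera(n); P,u,v=pts(p)
    # bar points, both sides of caddy
    for y0,y1 in [(.145,.17),(.34,.38)]:
        m=(abs(P[:,0]-.548)<.03)&(P[:,1]>y0)&(P[:,1]<y1)&(P[:,2]>.135)&(P[:,2]<.168); Q=P[m]
        print(n,len(Q),np.round(np.median(Q,0),4) if len(Q) else "",np.round(Q[:,2].max(),4) if len(Q) else "")
    for r in models.regions_of(p,"caddy"):
        Q,_,_=pts(p,r["region"]); 
        if r["confidence"]<.3 or np.median(Q[:,1])<-.2: continue
        S=Q[(Q[:,2]>.205)&(Q[:,2]<.222)]
        if len(S)>20:
            R=cv2.minAreaRect((S[:,:2]*1000).astype(np.float32)); print(n,"rim",len(S),np.round(R[0],1),np.round(R[1],1),round(R[2],1))
```

```text
t 25.28 pos [0.5481 0.2596 0.4794] ang 3.97 tilt [-0.0007 -0.0006] F [-0.15 -0.48 -7.74] open 0.129 grip 62.2
units x,y,z [ 0.01 -0.    2.31] rz -0.01
scene 26 [0.5535 0.1578 0.1545] 0.1585
scene 0  
scene rim 357 [546.8 258.3] [182.7 158.8] 3.4
top 43 [0.5538 0.1577 0.1547] 0.1605
top 0  
top rim 199 [544.4 259. ] [175.7 156.4] 4.1
```

send_rows --commands '[[[0,0,0.2,0,0,0],[0,0,0.4,0,0,0],[0,0,0.5,0,0,0],[0,0,0.5,0,0,0],[0,0,0.5,0,0,0],[0,0,0.5,0,0,0],[0,0,0.4,0,0,0],[0,0,0.2,0,0,0]]]'

```text
time_s: 26.15
eef_pos: [0.5476, 0.2595, 0.3806]
eef_rot: [-0.001, 0.682, 0.731, -0.002]
wrist_force: [0.2, -0.9, -8.0]
opening: 0.13
grasp_force: 62.2
```

send_rows --commands '[[[0,0,0.2,0,0,0],[0,0,0.15,0,0,0],[0,0,0.1,0,0,0],[0,0,0,0,0,0],[0,0,0,0,0,0]]]'

```text
time_s: 26.57
eef_pos: [0.5484, 0.2599, 0.3707]
eef_rot: [0.0, 0.682, 0.731, 0.0]
wrist_force: [0.4, 0.4, -6.3]
opening: 0.128
grasp_force: 62.2
```

Run:
```python
from h import *
go(.5484,.260,.350,4)
for n in ["scene","top"]:
    p=imaging.camera(n); P,u,v=pts(p)
    for r in models.regions_of(p,"caddy"):
        Q,_,_=pts(p,r["region"]); 
        if r["confidence"]<.3 or np.median(Q[:,1])<-.2: continue
        S=Q[(Q[:,2]>.092)&(Q[:,2]<.107)]
        if len(S)>20:
            R=cv2.minAreaRect((S[:,:2]*1000).astype(np.float32)); print(n,"rim",len(S),np.round(R[0],1),np.round(R[1],1),round(R[2],1))
```

```text
t 26.57 pos [0.5484 0.2599 0.3707] ang 3.98 tilt [0.0008 0.0002] F [ 0.4   0.44 -6.26] open 0.128 grip 62.2
units x,y,z [ 0.   -0.    0.69] rz -0.0
scene rim 387 [547.4 259.7] [180.1 162.3] 3.7
top rim 136 [533.7 231.4] [168.2 156. ] 23.5
```

No lateral contact so far. I lower in small steps and watch the force.

send_rows --commands '[[[0,0,0.1,0,0,0],[0,0,0.1,0,0,0],[0,0,0.1,0,0,0],[0,0,0.1,0,0,0],[0,0,0.1,0,0,0],[0,0,0,0,0,0]]]'

```text
time_s: 27.27
eef_pos: [0.548, 0.2597, 0.3541]
eef_rot: [-0.0, 0.682, 0.731, -0.001]
wrist_force: [0.1, -0.2, -7.5]
opening: 0.127
grasp_force: 62.2
```

send_rows --commands '[[[0,0,0.06,0,0,0],[0,0,0.05,0,0,0],[0,0,0,0,0,0],[0,0,0,0,0,0]]]'

```text
time_s: 27.6
eef_pos: [0.5483, 0.2598, 0.3518]
eef_rot: [-0.0, 0.682, 0.731, -0.0]
wrist_force: [0.0, 0.3, -7.5]
opening: 0.13
grasp_force: 62.2
```

send_rows --commands '[[[0,0,0.04,0,0,0],[0,0,0,0,0,0],[0,0,0,0,0,0]]]'

```text
time_s: 27.85
eef_pos: [0.5483, 0.2598, 0.3507]
eef_rot: [-0.0, 0.682, 0.731, -0.0]
wrist_force: [-0.2, -0.5, -8.0]
opening: 0.126
grasp_force: 62.2
```

send_rows --commands '[[[0,0,0.03,0,0,0],[0,0,0,0,0,0],[0,0,0,0,0,0]]]'

```text
time_s: 28.1
eef_pos: [0.5483, 0.2598, 0.3499]
eef_rot: [0.0, 0.682, 0.731, 0.0]
wrist_force: [-0.1, -0.0, -7.7]
opening: 0.129
grasp_force: 62.3
```

send_rows --commands '[[[0,0,0.03,0,0,0],[0,0,0,0,0,0],[0,0,0,0,0,0]]]'

```text
time_s: 28.35
eef_pos: [0.5483, 0.2598, 0.3498]
eef_rot: [0.0, 0.682, 0.731, 0.0]
wrist_force: [-3.4, -1.7, 0.7]
opening: 0.128
grasp_force: 63.4
```

send_rows --commands '[[[0,0,0.03,0,0,0],[0,0,0,0,0,0],[0,0,0,0,0,0]]]'

```text
time_s: 28.6
eef_pos: [0.5484, 0.2599, 0.3498]
eef_rot: [0.0, 0.682, 0.731, 0.0]
wrist_force: [-5.2, -1.5, 5.8]
opening: 0.128
grasp_force: 64.4
```

The saddle is in contact and its weight rests on the bar. I ease off one step and release.

send_rows --commands '[[[0,0,-0.03,0,0,0],[0,0,0,0,0,0]]]'

```text
time_s: 28.77
eef_pos: [0.5483, 0.2598, 0.3497]
eef_rot: [0.0, 0.682, 0.731, 0.0]
wrist_force: [-3.8, -1.3, 3.5]
opening: 0.131
grasp_force: 63.9
```

send_rows --commands '[[[0,0,0,0,0,0],[0,0,0,0,0,0],[0,0,0,0,0,0],[0,0,0,0,0,0]]]' --jaw 0.5

```text
time_s: 29.1
eef_pos: [0.5485, 0.2599, 0.349]
eef_rot: [0.0, 0.682, 0.731, 0.0]
wrist_force: [-0.1, -0.7, -0.7]
opening: 0.498
grasp_force: 0.0
```

send_rows --commands '[[[0,0,-0.3,0,0,0],[0,0,-0.6,0,0,0],[0,0,-0.8,0,0,0],[0,0,-0.8,0,0,0],[0,0,-0.8,0,0,0],[0,0,-0.8,0,0,0],[0,0,-0.8,0,0,0],[0,0,0,0,0,0]]]'

```text
time_s: 29.77
eef_pos: [0.5488, 0.26, 0.503]
eef_rot: [0.003, 0.682, 0.731, 0.004]
wrist_force: [0.6, -1.2, 0.8]
opening: 0.499
grasp_force: 0.0
```

```bash
cat > chk.py <<'E'
from h import *
go(.5484,.260,.350,4)
p=imaging.camera("scene"); cv2.imwrite("pics/s3.png",cv2.resize(p["image"][140:290,180:360],None,fx=4,fy=4,interpolation=cv2.INTER_CUBIC))
for r in models.regions_of(p,"tub_1"):
    Q,_,_=pts(p,r["region"]); Q=Q[Q[:,2]>.08]
    if len(Q): print(round(r["confidence"],2),np.round(np.percentile(Q,[2,98],axis=0),3).tolist())
for r in models.regions_of(p,"caddy"):
    Q,_,_=pts(p,r["region"]); 
    if r["confidence"]<.3 or np.median(Q[:,1])<-.2: continue
    for n,a,b in [("near",.43,.51),("far",.59,.66)]:
        S=Q[(Q[:,0]>a)&(Q[:,0]<b)&(Q[:,2]<.1)]; 
        if len(S): print(n,len(S),np.round(np.percentile(S,[2,50,98],axis=0),3).tolist())
E
python3 chk.py
```

```text
t 29.77 pos [0.5488 0.26   0.503 ] ang 3.99 tilt [0.0101 0.0026] F [ 0.57 -1.23  0.76] open 0.499 grip 0.0
units x,y,z [ 0.   -0.01  5.1 ] rz -0.0
0.72 [[0.592, 0.2, 0.081], [0.628, 0.237, 0.138]]
0.67 [[0.467, 0.23, 0.083], [0.523, 0.281, 0.134]]
near 459 [[0.46, 0.176, 0.053], [0.47, 0.259, 0.067], [0.509, 0.334, 0.084]]
far 79 [[0.59, 0.183, 0.06], [0.593, 0.204, 0.072], [0.606, 0.254, 0.085]]
```

View pics/s3.png

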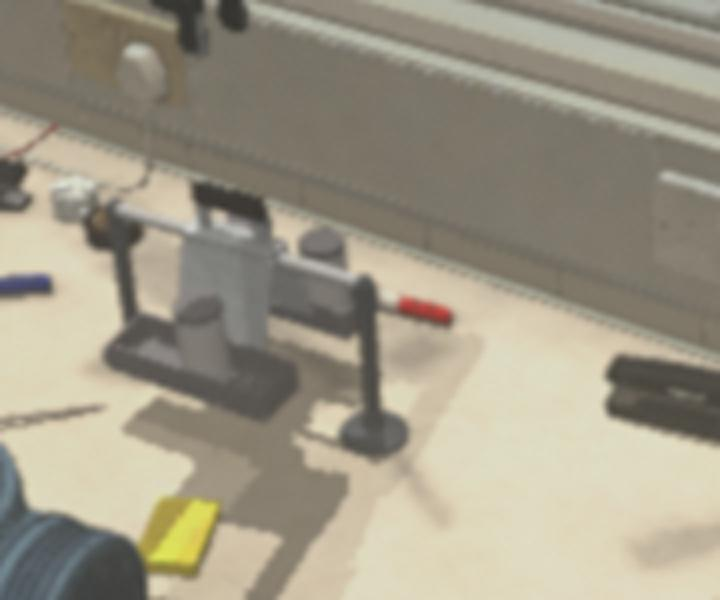

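The caddy hangs astride the bar at crop (225,290), with tubs in both trays. I let it settle and check for swing and lean.

send_rows --commands '[[[0,0,-0.5,0,0,0],[0,0,0,0,0,0],[0,0,0,0,0,0],[0,0,0,0,0,0],[0,0,0,0,0,0],[0,0,0,0,0,0],[0,0,0,0,0,0],[0,0,0,0,0,0]]]'

```text
time_s: 30.58
eef_pos: [0.5483, 0.2598, 0.5105]
eef_rot: [-0.0, 0.682, 0.731, -0.0]
wrist_force: [0.7, 0.6, -0.4]
opening: 0.5
grasp_force: 0.0
```

send_rows --commands '[[[0,0,0,0,0,0],[0,0,0,0,0,0],[0,0,0,0,0,0],[0,0,0,0,0,0],[0,0,0,0,0,0],[0,0,0,0,0,0],[0,0,0,0,0,0],[0,0,0,0,0,0]]]'

```text
time_s: 31.25
eef_pos: [0.5483, 0.2598, 0.5109]
eef_rot: [0.0, 0.682, 0.731, -0.0]
wrist_force: [-0.1, 0.7, -0.5]
opening: 0.506
grasp_force: 0.0
```

```bash
python3 chk.py
python3 - <<'E'
from h import *
for i in range(8):
    p=imaging.camera("scene"); P,u,v=pts(p); imaging.camera("top")
    o=[]
    for a,b in [(.455,.50),(.60,.64)]:
        m=(P[:,0]>a)&(P[:,0]<b)&(P[:,1]>.19)&(P[:,1]<.31)&(P[:,2]>.1)&(P[:,2]<.15); o.append(np.percentile(P[m][:,2],95))
    print(np.round(o,4))
p=imaging.camera("top"); P,u,v=pts(p)
m=(abs(P[:,0]-.54)<.12)&(abs(P[:,1]-.26)<.09)&(P[:,2]>.195)&(P[:,2]<.21); Q=P[m]
if len(Q)>5: print("grip",len(Q),cv2.minAreaRect((Q[:,:2]*1000).astype(np.float32)))
E
```

```text
t 31.25 pos [0.5483 0.2598 0.5109] ang 3.98 tilt [-0. -0.] F [-0.12  0.72 -0.51] open 0.506 grip 0.0
units x,y,z [0.01 0.   5.36] rz -0.0
0.74 [[0.593, 0.201, 0.082], [0.626, 0.235, 0.139]]
0.62 [[0.467, 0.23, 0.082], [0.504, 0.268, 0.134]]
near 472 [[0.459, 0.176, 0.054], [0.47, 0.261, 0.067], [0.509, 0.334, 0.083]]
far 117 [[0.59, 0.183, -0.003], [0.594, 0.21, 0.067], [0.647, 0.313, 0.086]]
[0.1341 0.1391]
[0.134  0.1387]
[0.1342 0.1389]
[0.134  0.1387]
[0.1342 0.138 ]
[0.1333 0.138 ]
[0.1331 0.1385]
[0.1331 0.1375]
grip 17 ((546.0426635742188, 228.92117309570312), (12.581971168518066, 6.40015172958374), 3.382502555847168)
```

```bash
python3 -c "
from bench import ctrl; print(ctrl.hand_in())"
```

```text
the job is handed in; nothing more can be done
None
```

I handed the job in with the caddy hanging astride the bar at rest, leaning about 0.04 rad (limit 0.10): the 200 g tub is alone in the −x tray and the two 100 g tubs in the +x tray, though on the way the first carried tub pushed the caddy some 7 cm across the worktop and tipped nothing.

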